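# Find the chisel ferrule that fits the gauge

### The arm

A 6-joint arm with a two-finger parallel gripper is mounted at the origin on the work surface. World frame = base frame: x ahead of the robot, y to its left, z up, the work surface at z = 0. Lengths are in m, angles in rad, forces in N, time in s.
With the tool pointing down it reaches from about 0.375 to 0.925 m from the base axis. Payload 5.7 kg.
Tool frame: the origin (TCP) lies on the centre line of the jaws, within the pads' length; the fingertips stand robot.tip_reach ahead of it and the grasp point (between the pads) lies 6 mm ahead of it (robot.tip_reach is the distance from the TCP to the fingertips, in m); z points along the fingers, y is the line along which they close (so a half turn about z gives the same grasp; the last joint's range is limited). The gripper opens to 88 mm and grips with 3 to 60 N. Pads are 20 mm wide; open, the fingers measure 115 mm over their backs; the gripper's body (75 mm by 178 mm) begins 61 mm behind the grasp point.
Start: joints at [1.195, 0.359, 1.51, -0, 1.272, -0.115], TCP at [0.155, 0.58, 0.248] pointing down, gripper open.
Joint ranges: [-2.97, 2.97], [-1.01, 2.36], [0.21, 2.38], [-0.96, 4.11], [0.2, 2.71], [-2.98, 2.98]. Speed limits (rad/s): [2.39, 2.39, 3.14, 3.14, 3.14, 3.14].

### API

Orientations are given as a rotation vector (axis times angle).
In Python, from workcell import robot, optics gives the robot as it stands. The module is installed in compiled form; this text tells all that it offers.
- The arm moves only by the tool step_arm, never from a script. Its argument "motion" is text: rows parted by semicolons, each of 5 numbers parted by spaces: the closure, from -1 (fully open) to 1 (shut), then the shift along the tool's x, y, z as a fraction of full scale, then the turn about the tool's z as a fraction of full scale. A call has 1 to 12 rows; each row shifts and turns the commanded pose from where the row before left it, along the tool's axes as they then stand; what a row does not reach is not made up. Full scale, the value 1, is 0.02 m for a shift and 4 degrees for a turn. A row lasts 1/12 s, in which the tool goes at most 41.7 mm and 7.16 degrees, less where a joint would pass 70% of its speed; a pose out of reach is approached as far as the arm can. A call with a number of a shift or a turn outside -1 to 1 is refused whole. A call with a gripper value outside its range is refused whole. The fingers move at their own pace and stop on an object; "squeeze" is the grip in N (left out, the last holds). Time passes only in rows, so rows that do not move let the fingers close. It gives the time, the measured TCP pose, the force, the opening and the grip force at its end, in the units of the state.
- robot.state(): the state, without advancing time (a new reading comes with each control period).
- optics.get_image(name): name is "scene" or "top" or "wrist"; returns a dict with "img" (384x512x3 uint8, red, green, blue), "range_z" (384x512 float32, m along the optical axis (not along the pixel's ray), 0 where there is no reading), "camera_matrix" (3x3 intrinsics, pixels), "D" ([k1, k2, p1, p2, k3] as OpenCV has them; the pictures are not rectified), "origin" and "attitude" of the camera in the world. Camera axes: x right, y up, looking along -z (the intrinsics and any distortion apply to the point x, -y, -z); pixel columns grow to the right and rows downward; lengths in m; the calibration is good to about 2 mm. A picture is of the moment at which its call begins.
- robot.close_job(): hands the job in; it is judged then, once.
The state is a dict: "time": time; "joint_pos": joint angles; "qvel": joint speeds; "tau": joint torques, N m; "ee_pos": TCP position; "tool_rot": TCP orientation; "contact_force": force on the tool from outside, world axes, zero at the start; "torque": the same for the moment, N m; "opening": finger opening in m; "grip_force": force on a finger pad.
Only numpy, scipy, OpenCV 4.12 (cv2) and the standard library are available. Lean on these libraries where they do the work, as an engineer would, in place of code of your own. Each camera call takes 0.05 s, during which the arm holds its last target. There are 200 camera calls.

### The job

Find out which of the two brass chisel ferrules fits the gauge by sliding one endways, gently, onto the level steel pin: the right one goes fully home against the wooden block, the wrong one is stopped part-way by its narrow bore and must not be forced. Leave the one that fits fully home on the pin, lay the other flat in the compartment of the wooden tray, and let go of both. Do not drop them, and leave the chisel, the jar and the wood joint where they are.

Things in the scene. Friction and masses are not known exactly. Their poses are not given: they have to be found in the camera images.
- ferrule_a: brass sleeve on its side in a cradle of the plywood stand (cradle 40 long, 46 wide, 14 high; the two lie 120 apart). Diameter 34, length 50, about 125 g. Origin at its centre, 25 above the bench at the start; x = its axis, ends alike. Both ferrules look alike, bore 24 at the mouths; one lets the pin right through, the other (drawn by lot) narrows to 17 about 14 in from either end.
- ferrule_b: brass sleeve on its side in a cradle of the plywood stand (cradle 40 long, 46 wide, 14 high; the two lie 120 apart). Diameter 34, length 50, about 125 g. Origin at its centre, 25 above the bench at the start; x = its axis, ends alike. Both ferrules look alike, bore 24 at the mouths; one lets the pin right through, the other (drawn by lot) narrows to 17 about 14 in from either end.
- gauge: fixed fit gauge: wooden block 50 (x) x 70 (y), 92 high, foot plate 80 x 90 x 12, and a level steel pin, diameter 22, 55 long, pointing along -x at height 62, y = 0. Origin on the bench under the block's centre, z up. Block face x = -25, pin end x = -80, last 5 tapering to diameter 18. A ferrule fully home has its centre at x = -50; the narrow one stops at about x = -90.
- pin_tip (a point): centre of the gauge pin's free end, 62 mm above the bench; axes as gauge.
- tray: fixed wooden tray, an upright dowel stub (diameter 12, top at 28) at each end, 48 from the centre; 116 x 42 over all. One compartment 62 (x) x 32 (y), floor 4 and rim 10 above the bench, walls 5 thick. Origin on the bench under its centre; x along its length, z up. A ferrule laid in it has its axis along x, 21 above the bench.
- chisel: bystander: a wood-handled chisel, 242 long, lying along its x from -87 (butt) to 155 (tip), at most 30 high, beyond the gauge. Origin on the bench.
- jar: bystander: a closed amber glass jar, diameter 52, 65 high, between the robot and the gauge. Origin at the centre of its underside.
- joint_block: bystander: a sample wood joint, 70 x 28, 42 high. Origin at the centre of its underside.
Not all that is in view belongs to the job. What is shaped like the ferrule_b but black or green is not meant. There is more than one size of the gauge; the job needs the smaller.

How it is judged:
At the end, for the whole second after the job is handed in: One ferrule is home on the pin, within 4 mm of the block, and the other lies flat in the tray's compartment: centre within 9 mm lengthways and 6 mm sideways of the compartment's centre, axis 17 to 25 mm above the bench and within 0.15 rad of its length; both at rest ((((x of ferrule_a in the frame of gauge between -0.054 and -0.045 m and y of ferrule_a in the frame of gauge between -0.004 and 0.004 m and z of ferrule_a in the frame of gauge between 0.058 and 0.066 m and angle between the x axis of ferrule_a and the x axis of gauge, either way round below 0.12 rad) and (x of ferrule_b in the frame of tray between -0.009 and 0.009 m and y of ferrule_b in the frame of tray between -0.006 and 0.006 m and z of ferrule_b in the frame of tray between 0.017 and 0.025 m and angle between the x axis of ferrule_b and the x axis of tray, either way round below 0.15 rad)) or ((x of ferrule_b in the frame of gauge between -0.054 and -0.045 m and y of ferrule_b in the frame of gauge between -0.004 and 0.004 m and z of ferrule_b in the frame of gauge between 0.058 and 0.066 m and angle between the x axis of ferrule_b and the x axis of gauge, either way round below 0.12 rad) and (x of ferrule_a in the frame of tray between -0.009 and 0.009 m and y of ferrule_a in the frame of tray between -0.006 and 0.006 m and z of ferrule_a in the frame of tray between 0.017 and 0.025 m and angle between the x axis of ferrule_a and the x axis of tray, either way round below 0.15 rad))) and linear speed of each of ferrule_a, ferrule_b below 0.03 m/s); the robot touches nothing.
It fails at once if a bystander (chisel, jar, wood joint) moved more than 20 mm (distance of any of chisel, jar, joint_block from where it was at the start of the episode above 0.02 m).
It fails at once if anything forced against the gauge with more than 45 N (contact force between gauge and anything else above 45 N).
It fails at once if a ferrule dropped (falls free faster than 0.6 m/s, some 18 mm) ((linear speed of ferrule_a above 0.6 m/s and contact force between ferrule_a and the fingers below 0.05 N) or (linear speed of ferrule_b above 0.6 m/s and contact force between ferrule_b and the fingers below 0.05 N)).
It also fails if it takes over 64 s, if anything falls off the work surface, if the arm or the gripper's body presses on something with over 40 N, if the wrist force passes 120 N, or if a joint passes its speed limit or range.

## Working session

There is one attempt and no reset: what is moved stays moved. The work goes in short steps, Python scripts to look and compute and a tool call to move; the robot and the scene stay as the last step left them, time stands still between calls to the robot, and variables do not carry over. Pictures are saved under pics/ and viewed, at most 10 in all, crops included, and the job is handed in when it is done.

Besides the shell and the picture viewer there is one more tool, called as a command line: name --argument value ..., lists and objects as JSON in quotes. step_arm: Moves the arm, as the interface text tells. Shift numbers are shares of 0.02 m and turn numbers shares of 4 degrees, none past 1 either way. Its arguments: {"type":"object","properties":{"motion":{"type":"string"},"squeeze":{"type":"number"}},"required":["motion"]}

```bash
mkdir -p pics
cat > h.py <<'E'
import numpy as np, cv2
from scipy.spatial.transform import Rotation as R
from workcell import robot, optics
def grab(n):
    d=optics.get_image(n); d['A']=att(d['attitude']); return d
def att(a):
    a=np.asarray(a,float)
    return a if a.shape==(3,3) else (R.from_rotvec(a).as_matrix() if a.size==3 else R.from_quat(a).as_matrix())
def cloud(d):
    h,w=d['range_z'].shape
    u,v=np.meshgrid(np.arange(w),np.arange(h))
    p=cv2.undistortPoints(np.stack([u,v],-1).reshape(-1,1,2).astype(np.float64),np.array(d['camera_matrix']),np.array(d['D'])).reshape(h,w,2)
    z=d['range_z']
    c=np.stack([p[...,0]*z,-p[...,1]*z,-z],-1)
    return c@d['A'].T+np.array(d['origin'])
def save(d,f,crop=None,s=1):
    im=d['img'][...,::-1]
    if crop: im=im[crop[0]:crop[1],crop[2]:crop[3]]
    cv2.imwrite('pics/'+f,cv2.resize(im,None,fx=s,fy=s,interpolation=cv2.INTER_CUBIC))
E
python3 - <<'E'
from h import *
s=robot.state();print(s, robot.tip_reach)
for n in ['top','scene']:
    d=grab(n); save(d,n+'.png',s=1.5); print(n,d['origin'],d['attitude'],d['camera_matrix'],d['D'],(d['range_z']>0).mean())
    np.savez(n+'.npz',img=d['img'],P=cloud(d),rz=d['range_z'])
E
```

```text
{'time': 0.0, 'joint_pos': array([ 1.19491948e+00,  3.59512226e-01,  1.51142116e+00,  2.76312139e-05,
        1.27247721e+00, -1.15072479e-01]), 'qvel': array([-0.00085123,  0.00151177,  0.00105127, -0.00223994, -0.00102161,
       -0.00166634]), 'tau': array([ 1.59266179e-03, -5.15380132e+01, -2.70737153e+01,  6.76983967e-02,
        3.49226582e-02, -9.03160026e-05]), 'ee_pos': array([0.15446296, 0.57912144, 0.24680953]), 'tool_rot': array([-4.08462228e-01, -3.11445322e+00,  2.75951436e-03]), 'contact_force': array([ 0.03162922, -0.92316773, -1.06340888]), 'torque': array([0.04514142, 0.07236164, 0.02485354]), 'grip_force': 0.0, 'opening': 0.08786825503996493} 0.025
top [0.39400413 0.00101371 0.8661318 ] [ 0.10422378 -0.1424823  -1.57134848] [[386.38347734   0.         251.72872126]
 [  0.         386.38347734 191.77360903]
 [  0.           0.           1.        ]] [-0.02167486  0.          0.          0.          0.        ] 0.9959513346354166
scene [ 1.12370784 -0.30592877  0.53881774] [0.85859723 0.53065105 0.98103067] [[387.71013532   0.         254.9462637 ]
 [  0.         387.71013532 196.32729559]
 [  0.           0.           1.        ]] [-0.04276257  0.          0.          0.          0.        ] 0.9958902994791666
```

View pics/top.png

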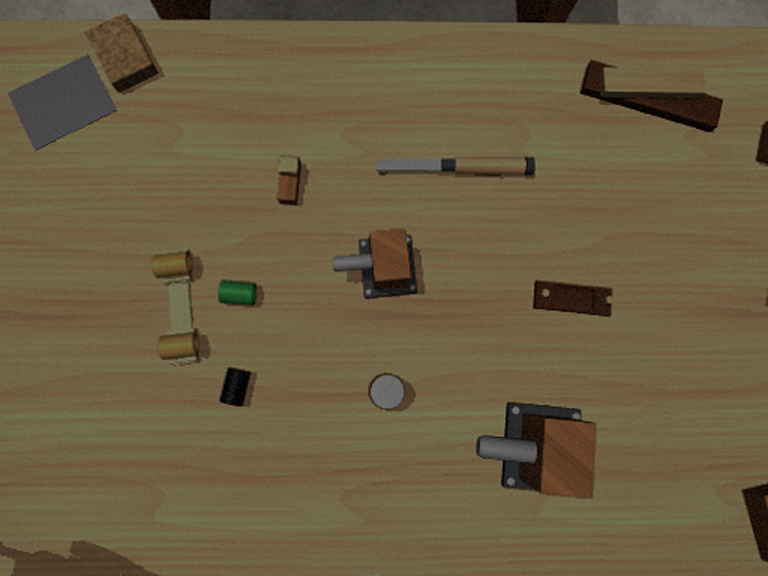

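View pics/scene.png

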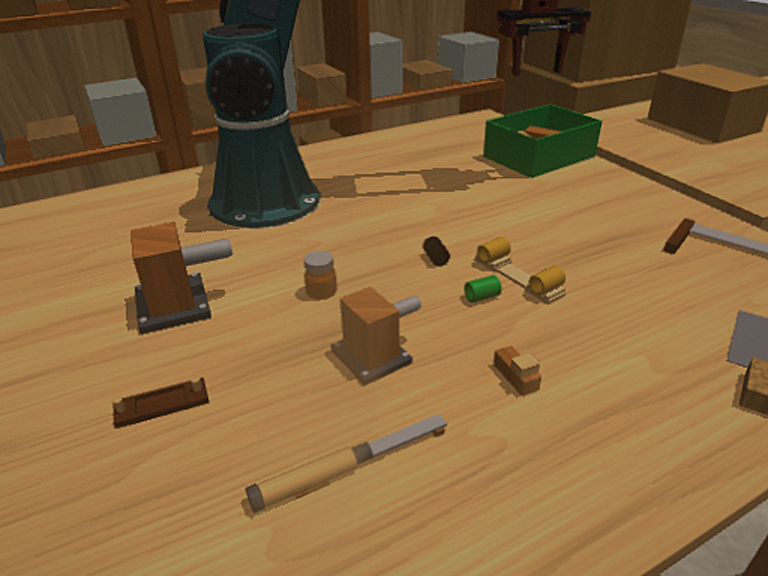

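The top view (at 1.5× scale) shows the brass ferrules at (172,264) and (179,346). The small gauge is at (390,258) with its pin pointing left, the tray is at (572,298) and the jar at (388,391). The scene view confirms this, with the larger gauge set apart from the rest.

```bash
cat > m.py <<'E'
from h import *
from scipy.optimize import least_squares
def near(P,c,r): return np.hypot(P[:,0]-c[0],P[:,1]-c[1])<r
def cyl(P,r,z):
    c=np.median(P[:,:2],0); u=np.linalg.svd(P[:,:2]-c,full_matrices=False)[2][0]
    def f(q):
        n=np.array([-np.sin(q[1]),np.cos(q[1])]); d=(P[:,:2]-c)@n-q[0]
        return np.hypot(d,P[:,2]-z-q[2])-r
    s=least_squares(f,[0,np.arctan2(u[1],u[0]),0],loss='soft_l1',f_scale=.001)
    a=s.x[1]; u=np.array([np.cos(a),np.sin(a)]); n=np.array([-u[1],u[0]])
    t=(P[:,:2]-c)@u; lo,hi=np.percentile(t,[1,99])
    return c+n*s.x[0]+u*(lo+hi)/2, np.degrees(a)%180, hi-lo, s.x[2], c+n*s.x[0]+u*lo, c+n*s.x[0]+u*hi, np.sqrt(np.mean(s.fun**2))
E
python3 - <<'E'
from m import *
np.set_printoptions(precision=4,suppress=True)
D={n:np.load(n+'.npz') for n in ['top','scene']}
T=D['top']['P']
px=lambda u,v:T[int(v/1.5),int(u/1.5)]
C={'f1':px(172,264),'f2':px(179,346),'blk':px(390,255),'pin':px(350,263),'tray':px(572,298),'jar':px(388,391),'joint':px(289,180),'chis':px(455,167),'green':px(238,292),'black':px(235,387)}
for k,v in C.items(): print(k,v)
for n in D:
    P=D[n]['P'].reshape(-1,3); hsv=cv2.cvtColor(D[n]['img'],cv2.COLOR_RGB2HSV).reshape(-1,3); ok=D[n]['rz'].ravel()>0
    print(n)
    print(' bench z',np.median(P[ok&near(P,[.45,.1],.3)][:,2]))
    for k in ['f1','f2']:
        m=ok&near(P,C[k],.045)&(P[:,2]>.022)&(hsv[:,1]>130)
        print(k,m.sum(),*cyl(P[m],.017,.025))
    m=ok&near(P,C['pin'],.05)&(P[:,2]>.05)&(P[:,2]<.08)&(hsv[:,1]<70)
    print('pin',m.sum(),*cyl(P[m],.011,.062))
    m=ok&near(P,C['blk'],.07)&(P[:,2]>.087)
    print('blk',cv2.minAreaRect((P[m][:,:2]*1000).astype(np.float32)),np.median(P[m][:,2]))
    m=ok&near(P,C['tray'],.085)&(P[:,2]>.006)
    print('tray',cv2.minAreaRect((P[m][:,:2]*1000).astype(np.float32)))
    m=ok&near(P,C['tray'],.085)&(P[:,2]>.019)
    print('stubs',P[m][:,:3][::max(1,m.sum()//12)])
    for k in ['jar','joint']:
        m=ok&near(P,C[k],.07)&(P[:,2]>.03); print(k,P[m].min(0),P[m].max(0))
E
```

```text
f1 [0.5599 0.2786 0.0405]
f2 [0.443  0.2608 0.0454]
blk [ 0.5615 -0.0354  0.0926]
pin [0.5548 0.0202 0.0748]
tray [ 0.5153 -0.3145  0.005 ]
jar [ 0.3796 -0.0307  0.0692]
joint [0.6909 0.114  0.0282]
chis [ 0.7154 -0.1391  0.0219]
green [0.5209 0.1832 0.0363]
black [0.3844 0.1833 0.0357]
top
 bench z 0.0010927160986149431
f1 334 [0.5636 0.2812] 97.7237969559219 0.049911679415920576 0.0009977385672437107 [0.567  0.2565] [0.5603 0.3059] 0.001240594048486746
f2 361 [0.4443 0.266 ] 97.2757831733917 0.05002863509576491 0.0007853661097480753 [0.4475 0.2412] [0.4412 0.2908] 0.0013340100074152677
pin 255 [0.5586 0.0171] 95.29662146772937 0.053168379063530946 0.0007926217170714644 [ 0.5611 -0.0094] [0.5562 0.0436] 0.0018229317069768168
blk ((563.57763671875, -34.44538879394531), (70.13019561767578, 50.14485549926758), 5.724058628082275) 0.09302251160428765
tray ((506.532958984375, -303.2529296875), (138.44223022460938, 79.94720458984375), 74.39816284179688)
stubs [[ 0.5255 -0.2664  0.0284]
 [ 0.5235 -0.2689  0.0272]
 [ 0.5211 -0.2639  0.0283]
 [ 0.5199 -0.2615  0.0213]
 [ 0.5186 -0.2679  0.029
[... 821 characters left out ...]
33729
blk ((563.5300903320312, -34.08664321899414), (72.09286499023438, 50.81583023071289), 5.984803676605225) 0.09270756509598038
tray ((513.9672241210938, -312.6812438964844), (115.77485656738281, 45.418212890625), 83.9806137084961)
stubs [[ 0.5148 -0.2634  0.028 ]
 [ 0.5176 -0.2699  0.028 ]
 [ 0.5192 -0.2705  0.0269]
 [ 0.5216 -0.2694  0.0257]
 [ 0.5227 -0.2682  0.0235]
 [ 0.5238 -0.2669  0.0212]
 [ 0.5051 -0.3597  0.0276]
 [ 0.5112 -0.3582  0.0296]
 [ 0.5137 -0.3586  0.0294]
 [ 0.512  -0.3594  0.0256]
 [ 0.5132 -0.3615  0.0251]
 [ 0.5146 -0.3604  0.0232]
 [ 0.5144 -0.3594  0.0199]]
jar [ 0.3514 -0.0555  0.0302] [ 0.4048 -0.007   0.0686]
joint [0.6981 0.0991 0.0301] [0.724  0.1293 0.0456]
```

```bash
cat > go.py <<'E'
import sys
from h import *
# usage: go.py x y z yaw_of_tool_x(deg)
np.set_printoptions(precision=3,suppress=True)
s=robot.state(); M=R.from_rotvec(s['tool_rot']).as_matrix(); t=np.array(sys.argv[1:4],float)
yaw=np.degrees(np.arctan2(M[1,0],M[0,0])); print('t',s['time'],'pos',s['ee_pos'],'yaw',yaw,'toolz',M[:,2],'open',s['opening'],s['grip_force'])
dy=(yaw-float(sys.argv[4])+90)%180-90
print('shift units',M.T@(t-s['ee_pos'])/.02,'turn units (cw +)',dy/4)
E
cat go.py >/dev/null
```

```text
(no output)
```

step_arm --motion "-1 0 0 0 1; -1 0 0 0 1; -1 0 0 0 1; -1 0 0 0 1; -1 0 0 0 1; -1 0 0 0 1; -1 0 0 0 1; -1 0 0 0 1; -1 0 0 0 1; -1 0 0 0.5 1; -1 0 0 0.5 1; -1 0 0 0.5 1" --squeeze 15

```text
time: 1.1
ee_pos: [0.1546, 0.5795, 0.217]
tool_rot: [1.645, 2.677, -0.001]
contact_force: [0.5, -0.2, -0.0]
opening: 0.0876
grip_force: 0.0
```

step_arm --motion "-1 0 0 0.5 1; -1 0 0 0.5 1; -1 0 0 0.5 1; -1 0 0 0.5 1; -1 0 0 0.5 0.89; -1 0 0 0 0; -1 0 0 0 0"

```text
time: 1.68
ee_pos: [0.1545, 0.579, 0.1669]
tool_rot: [2.069, 2.363, -0.003]
contact_force: [-0.4, 0.0, 0.1]
opening: 0.0879
grip_force: 0.0
```

```bash
python3 go.py .563 .282 .12 97.5
```

```text
t 1.6833 pos [0.154 0.579 0.167] yaw 97.60774713009693 toolz [-0.001 -0.002 -1.   ] open 0.0879367358003346 0.0
shift units [-17.42   18.283   2.36 ] turn units (cw +) 0.026936782524231262
```

step_arm --motion "-1 -0.9 0.95 0 0; -1 -0.9 0.95 0 0; -1 -0.9 0.95 0 0; -1 -0.9 0.95 0 0; -1 -0.9 0.95 0 0; -1 -0.9 0.95 0 0; -1 -0.9 0.95 0 0; -1 -0.9 0.95 0 0; -1 -0.9 0.95 0 0; -1 -0.9 0.95 0 0; -1 -0.9 0.95 0 0; -1 -0.9 0.95 0 0"

```text
time: 2.68
ee_pos: [0.4103, 0.3947, 0.1686]
tool_rot: [2.069, 2.364, 0.002]
contact_force: [-0.2, 0.3, 0.6]
opening: 0.0878
grip_force: 0.0
```

step_arm --motion "-1 -0.9 0.95 0 0; -1 -0.9 0.95 0 0; -1 -0.9 0.95 0 0; -1 -0.9 0.95 0.2 0; -1 -0.9 0.95 0.4 0; -1 -0.9 0.95 0.5 0; -1 -0.9 0.95 0.5 0; -1 -0.32 0.23 0.5 0; -1 0 0 0.3 0; -1 0 0 0 0; -1 0 0 0 0"

```text
time: 3.6
ee_pos: [0.5612, 0.2826, 0.1195]
tool_rot: [-2.069, -2.362, 0.002]
contact_force: [-0.2, 0.0, 0.1]
opening: 0.0878
grip_force: 0.0
```

```bash
python3 go.py .563 .282 .041 97.5
python3 - <<'E'
from h import *
d=grab('wrist'); save(d,'w1.png',s=1.5); np.savez('w1.npz',img=d['img'],P=cloud(d),rz=d['range_z'])
from m import *
np.set_printoptions(precision=4,suppress=True)
P=cloud(d).reshape(-1,3); hsv=cv2.cvtColor(d['img'],cv2.COLOR_RGB2HSV).reshape(-1,3); ok=d['range_z'].ravel()>0
m=ok&near(P,[.563,.282],.045)&(P[:,2]>.022)&(P[:,2]<.05)&(hsv[:,1]>130); print(m.sum(),*cyl(P[m],.017,.025))
E
```

```text
t 3.6 pos [0.561 0.283 0.119] yaw 97.55681372644281 toolz [-0.002 -0.    -1.   ] open 0.08783873836856822 0.0
shift units [-0.04   0.094  3.924] turn units (cw +) 0.014203431610702921
2883 [0.5607 0.2852] 97.26950705638527 0.04899006135521489 -0.00016853241758145874 [0.5576 0.3095] [0.5638 0.2609] 0.0007544808514014613
```

View pics/w1.png

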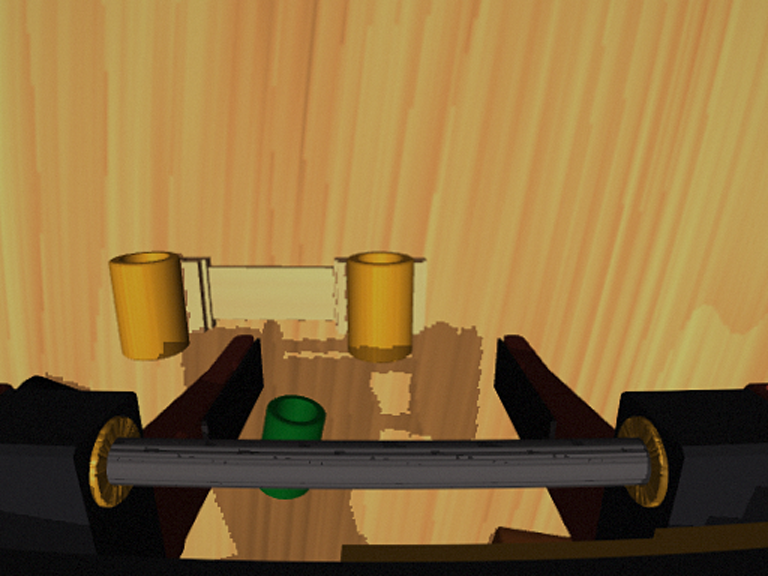

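The wrist view shows a brass ferrule at (380,305), centred between the fingertips (262 and 497). I'll descend and grip it.

step_arm --motion "-1 0.09 0 0.7 0; -1 0 0 0.7 0; -1 0 0 0.7 0; -1 0 0 0.7 0; -1 0 0 0.6 0; -1 0 0 0.4 0; -1 0 0 0.12 0; -1 0 0 0 0; -1 0 0 0 0"

```text
time: 4.4
ee_pos: [0.5626, 0.2841, 0.0417]
tool_rot: [2.071, 2.362, 0.001]
contact_force: [0.3, 0.1, -0.3]
opening: 0.0873
grip_force: 0.0
```

step_arm --motion "1 0 0 0 0; 1 0 0 0 0; 1 0 0 0 0; 1 0 0 0 0; 1 0 0 0 0; 1 0 0 0 0; 1 0 0 0 0; 1 0 0 0 0; 1 0 0 0 0; 1 0 0 0 0" --squeeze 15

```text
time: 5.23
ee_pos: [0.5623, 0.2837, 0.0412]
tool_rot: [-2.071, -2.362, 0.0]
contact_force: [0.8, 0.6, -0.4]
opening: 0.0337
grip_force: 15.0
```

```bash
python3 go.py .561 .2845 .041 97.5
```

```text
t 5.2333 pos [0.562 0.284 0.041] yaw 97.49559639411972 toolz [-0. -0. -1.] open 0.0336955124089168 14.999867484730203
shift units [ 0.048 -0.061  0.009] turn units (cw +) -0.0011009014700711361
```

step_arm --motion "1 0 0 -0.3 0; 1 0 0 -0.5 0; 1 0 0 -0.8 0; 1 0 0 -1 0; 1 0 0 -1 0.41; 1 -0.5 0 -1 0; 1 -0.9 -0.1 -1 0; 1 -0.9 -0.1 -1 0; 1 -0.9 -0.1 -0.6 0; 1 -0.9 -0.1 0 0; 1 -0.9 -0.1 0 0; 1 -0.9 -0.1 0 0"

```text
time: 6.23
ee_pos: [0.5626, 0.1644, 0.1868]
tool_rot: [2.104, 2.331, 0.002]
contact_force: [-0.2, 0.5, -1.0]
opening: 0.034
grip_force: 15.0
```

step_arm --motion "1 -0.9 -0.1 0 0; 1 -0.9 -0.1 0 0; 1 -0.9 -0.1 0 0; 1 -0.9 -0.1 0 0; 1 -0.9 -0.1 0 0; 1 -0.9 -0.1 0 0; 1 -0.9 -0.1 0 0; 1 -0.9 -0.1 0 0; 1 -0.9 0 0 0; 1 -0.6 0 0 0; 1 -0.2 0 0 0; 1 0 0 0 0"

```text
time: 7.23
ee_pos: [0.565, -0.0143, 0.1858]
tool_rot: [2.106, 2.33, 0.001]
contact_force: [-0.2, -0.1, -0.8]
opening: 0.0339
grip_force: 15.0
```

```bash
cat > look.py <<'E'
import sys
from m import *
np.set_printoptions(precision=4,suppress=True)
d=grab('wrist'); save(d,sys.argv[1]+'.png',s=1.5); P=cloud(d).reshape(-1,3); hsv=cv2.cvtColor(d['img'],cv2.COLOR_RGB2HSV).reshape(-1,3); ok=d['range_z'].ravel()>0
s=robot.state(); T=s['ee_pos']; print('tcp',T)
m=ok&near(P,[.5584,.018],.045)&(P[:,2]>.05)&(P[:,2]<.08)&(hsv[:,1]<90); print('pin',m.sum())
if m.sum()>30: print(*cyl(P[m],.011,.062))
m=ok&near(P,[.5636,-.0345],.07)&(P[:,2]>.086)&(P[:,2]<.1); print('blk',m.sum(),cv2.minAreaRect((P[m][:,:2]*1000).astype(np.float32)) if m.sum()>30 else 0)
m=ok&near(P,T,.045)&(abs(P[:,2]-T[2]+.0163)<.02)&(hsv[:,1]>130)&(hsv[:,0]<35)&(hsv[:,0]>12); print('held',m.sum())
if m.sum()>30: print(*cyl(P[m],.017,T[2]-.0163))
np.savez(sys.argv[1]+'.npz',img=d['img'],P=cloud(d))
E
python3 go.py .565 -.03 .185 95.85; python3 look.py w2
```

```text
t 7.2333 pos [ 0.565 -0.014  0.186] yaw 95.77743978143619 toolz [ 0.001 -0.    -1.   ] open 0.033917490057582426 14.999797742930241
shift units [-0.783 -0.081  0.039] turn units (cw +) -0.01814005464095203
tcp [ 0.5648 -0.0135  0.1856]
pin 1726
[0.5561 0.019 ] 95.70042971399128 0.054346768064166315 -0.0004870346538147258 [0.5534 0.0461] [ 0.5588 -0.008 ] 0.0014939680649799516
blk 855 ((559.9920654296875, -20.88455581665039), (70.28404235839844, 26.960723876953125), 6.071331977844238)
held 6158
[ 0.5637 -0.0101] 95.2890016897501 0.04416681142413674 0.0003149985943837333 [0.5616 0.0119] [ 0.5657 -0.0321] 0.0018163316604205167
```

View pics/w2.png

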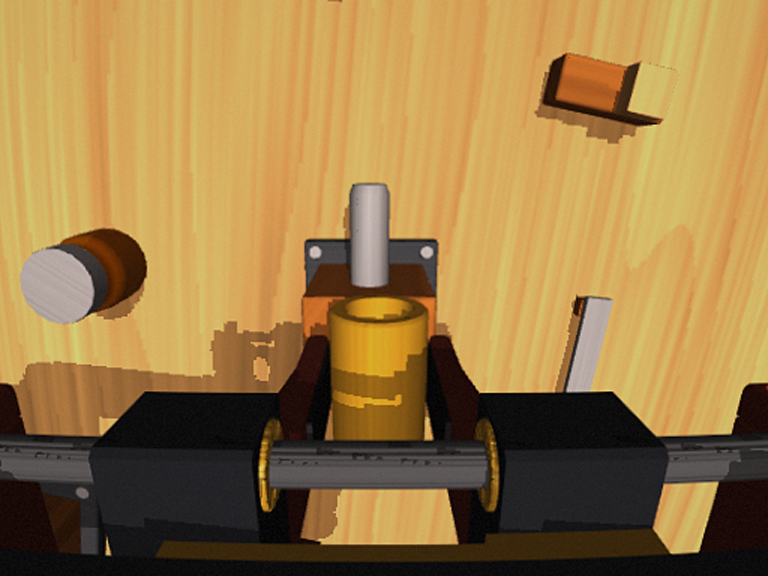

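The wrist view shows the pin at (370,235) and the held ferrule's mouth at (378,310). Measured in this one image, I need to shift −4.4 mm along tool y. I'll move out past the pin tip, then go down.

step_arm --motion "1 0.6 -0.11 0 0; 1 0.9 -0.11 0 0; 1 1 0 0 0; 1 1 0 0 0; 1 1 0 0 0; 1 0.6 0 0.5 0; 1 0.14 0 1 0; 1 0 0 1 0; 1 0 0 1 0; 1 0 0 0.9 0; 1 0 0 0.5 0; 1 0 0 0.2 0"

```text
time: 8.28
ee_pos: [0.5479, 0.091, 0.0811]
tool_rot: [-2.102, -2.331, 0.004]
contact_force: [-0.3, -0.9, -0.7]
opening: 0.0338
grip_force: 15.0
```

step_arm --motion "1 0 0 0.2 0; 1 0 0 0.08 0; 1 0 0 0 0; 1 0 0 0 0; 1 0 0 0 0"

```text
time: 8.7
ee_pos: [0.5503, 0.0902, 0.0784]
tool_rot: [2.104, 2.331, 0.002]
contact_force: [-0.4, -0.5, -0.7]
opening: 0.0338
grip_force: 15.0
```

Run:
```python
from m import *
np.set_printoptions(precision=4,suppress=True)
s=robot.state();print(s['ee_pos'],s['ee_pos'][:2]@[.995,.0995],s['contact_force'])
d=grab('scene'); save(d,'s2.png',(140,270,200,350),4); P=cloud(d).reshape(-1,3); hsv=cv2.cvtColor(d['img'],cv2.COLOR_RGB2HSV).reshape(-1,3); ok=d['range_z'].ravel()>0
T=s['ee_pos']
m=ok&near(P,T,.045)&(abs(P[:,2]-.062)<.02)&(hsv[:,1]>120)&(hsv[:,0]<35)&(hsv[:,0]>12)
if m.sum()>20: print('held',m.sum(),*cyl(P[m],.017,.062))
m=ok&near(P,[.5575,.02],.04)&(P[:,2]>.05)&(P[:,2]<.08)&(hsv[:,1]<70)
if m.sum()>20: print('pin',m.sum(),*cyl(P[m],.011,.062))
```

```text
[0.5503 0.0902 0.0784] 0.5565333662347722 [-0.3885 -0.5351 -0.7024]
held 284 [0.5542 0.085 ] 38.772218247475074 0.05333017524927393 0.003850372985340809 [0.5334 0.0683] [0.575  0.1017] 0.0047940001075378515
pin 134 [0.556  0.0266] 96.86235176983323 0.03428811727733763 0.0006980954976198819 [0.554  0.0436] [0.5581 0.0096] 0.0009729120960526907
```

View pics/s2.png

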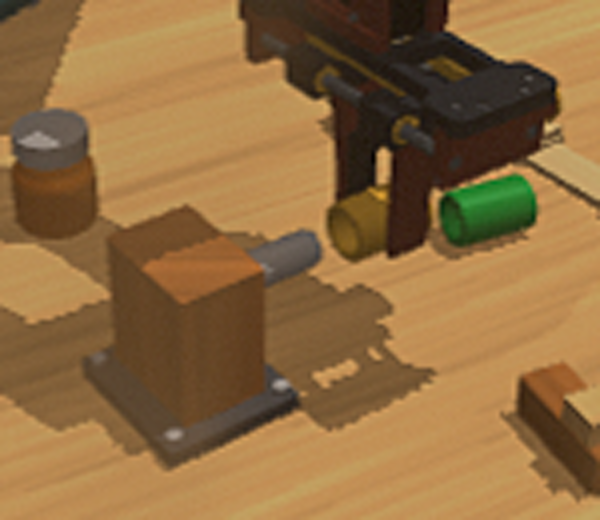

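The scene view shows the ferrule mouth at (347,228), in line with the pin tip at (312,250). I'll slide in gently.

step_arm --motion "1 -0.3 0 0 0; 1 -0.3 0 0 0; 1 -0.2 0 0 0; 1 -0.15 0 0 0; 1 -0.15 0 0 0; 1 -0.1 0 0 0; 1 -0.1 0 0 0; 1 0 0 0 0" --squeeze 10

```text
time: 9.42
ee_pos: [0.5524, 0.064, 0.0776]
tool_rot: [2.105, 2.332, -0.0]
contact_force: [-0.4, -0.3, -0.7]
opening: 0.0341
grip_force: 10.0
```

step_arm --motion "1 -0.1 0 0 0; 1 -0.1 0 0 0; 1 -0.1 0 0 0; 1 0 0 0 0"

```text
time: 9.75
ee_pos: [0.553, 0.0581, 0.0777]
tool_rot: [2.105, 2.332, -0.0]
contact_force: [-0.4, 0.9, -0.7]
opening: 0.034
grip_force: 10.0
```

step_arm --motion "1 -0.1 0 0 0; 1 -0.1 0 0 0; 1 0 0 0 0"

```text
time: 10.0
ee_pos: [0.5535, 0.0541, 0.0777]
tool_rot: [2.105, 2.332, -0.0]
contact_force: [-1.3, 0.4, -1.7]
opening: 0.0341
grip_force: 10.0
```

step_arm --motion "1 -0.1 0 0 0; 1 -0.1 0 0 0; 1 0 0 0 0"

```text
time: 10.25
ee_pos: [0.5539, 0.0501, 0.0777]
tool_rot: [2.105, 2.332, -0.0]
contact_force: [0.4, -0.7, -1.4]
opening: 0.0341
grip_force: 10.0
```

step_arm --motion "1 -0.1 0 0 0; 1 -0.1 0 0 0; 1 0 0 0 0"

```text
time: 10.5
ee_pos: [0.5543, 0.0461, 0.0777]
tool_rot: [2.105, 2.332, -0.0]
contact_force: [0.5, 0.1, -0.9]
opening: 0.0338
grip_force: 10.0
```

step_arm --motion "1 -0.1 0 0 0; 1 -0.15 0 0 0; 1 -0.15 0 0 0; 1 -0.15 0 0 0; 1 0 0 0 0"

```text
time: 10.92
ee_pos: [0.5555, 0.0349, 0.0777]
tool_rot: [2.105, 2.331, -0.0]
contact_force: [0.6, -0.0, -0.8]
opening: 0.0339
grip_force: 10.0
```

step_arm --motion "1 -0.15 0 0 0; 1 -0.15 0 0 0; 1 -0.15 0 0 0; 1 -0.1 0 0 0; 1 -0.1 0 0 0; 1 0 0 0 0"

```text
time: 11.42
ee_pos: [0.5567, 0.0222, 0.0777]
tool_rot: [2.105, 2.332, -0.0]
contact_force: [0.1, 0.3, -0.5]
opening: 0.0334
grip_force: 10.0
```

```bash
python3 go.py .5585 .0154 .078 95.85; python3 look.py w3
```

```text
t 11.4167 pos [0.557 0.022 0.078] yaw 95.83503409630299 toolz [ 0. -0. -1.] open 0.03341970992473487 9.999961930734571
shift units [-0.345  0.054 -0.016] turn units (cw +) -0.003741475924250892
tcp [0.5567 0.0224 0.0777]
pin 363
[0.5543 0.0362] 3.9178440858377144 0.0358301476934923 0.0025492312275365078 [0.5722 0.0374] [0.5364 0.035 ] 0.0031445418545193045
blk 3614 ((557.2219848632812, 4.614341735839844), (51.03416442871094, 57.22275924682617), 6.292111873626709)
held 5932
[0.5554 0.0252] 95.4042188665781 0.04640615892354592 4.169454660456739e-05 [0.5532 0.0483] [0.5576 0.0021] 0.0017002741976593484
```

step_arm --motion "1 -0.1 0 0 0; 1 -0.1 0 0 0; 1 0 0 0 0; 1 0 0 0 0"

```text
time: 11.8
ee_pos: [0.557, 0.0185, 0.0776]
tool_rot: [-2.105, -2.332, 0.0]
contact_force: [0.1, -0.2, -1.7]
opening: 0.0335
grip_force: 10.0
```

step_arm --motion "1 -0.05 0 0 0; 1 -0.05 0 0 0; 1 0 0 0 0"

```text
time: 12.05
ee_pos: [0.5573, 0.0165, 0.0777]
tool_rot: [2.105, 2.332, -0.0]
contact_force: [0.4, 0.0, -1.3]
opening: 0.0337
grip_force: 10.0
```

step_arm --motion "1 -0.05 0 0 0; 1 0 0 0 0; 1 0 0 0 0"

```text
time: 12.3
ee_pos: [0.5573, 0.0158, 0.0777]
tool_rot: [-2.105, -2.332, -0.0]
contact_force: [-0.4, 2.4, -0.2]
opening: 0.0341
grip_force: 10.0
```

step_arm --motion "1 -0.05 0 0 0; 1 0 0 0 0; 1 0 0 0 0"

```text
time: 12.55
ee_pos: [0.5574, 0.0157, 0.0777]
tool_rot: [-2.105, -2.331, -0.002]
contact_force: [0.7, 5.3, -1.1]
opening: 0.0337
grip_force: 10.0
```

It's home against the block: the force is rising and it has stopped moving. I'll ease off, open and rise.

step_arm --motion "1 0.05 0 0 0; 0.2 0 0 0 0; -0.2 0 0 0 0; -0.6 0 0 0 0; -1 0 0 0 0; -1 0 0 0 0; -1 0 0 0 0; -1 0 0 0 0; -1 0 0 -0.3 0; -1 0 0 -0.7 0; -1 0 0 -1 0; -1 0 0 -1 0"

```text
time: 13.55
ee_pos: [0.5568, 0.0156, 0.1383]
tool_rot: [-2.104, -2.331, 0.001]
contact_force: [-0.0, -0.2, -0.6]
opening: 0.0877
grip_force: 0.0
```

step_arm --motion "-1 0 0 -1 0; -1 0 0 -1 0; -1 0 0 0 0; -1 0 0 0 0"

```text
time: 13.88
ee_pos: [0.5583, 0.0155, 0.1789]
tool_rot: [2.103, 2.33, 0.003]
contact_force: [-0.0, -0.7, -0.4]
opening: 0.088
grip_force: 0.0
```

```bash
python3 go.py .443 .268 .14 97.5
python3 - <<'E'
from m import *
np.set_printoptions(precision=4,suppress=True)
for n in ['scene','wrist']:
    d=grab(n); P=cloud(d).reshape(-1,3); hsv=cv2.cvtColor(d['img'],cv2.COLOR_RGB2HSV).reshape(-1,3); ok=d['range_z'].ravel()>0
    m=ok&near(P,[.558,.0154],.045)&(abs(P[:,2]-.062)<.02)&(hsv[:,1]>120)&(hsv[:,0]<35)&(hsv[:,0]>14)
    save(d,n+'3.png',(140,270,200,350) if n=='scene' else None,4 if n=='scene' else 1.5)
    if m.sum()>20: print(n,m.sum(),*cyl(P[m],.017,.062))
E
```

```text
t 13.8833 pos [0.558 0.016 0.179] yaw 95.8594720275167 toolz [ 0.003 -0.    -1.   ] open 0.08797723053878465 0.0
shift units [13.146 -4.45   1.924] turn units (cw +) -0.4101319931208245
scene 269 [0.5584 0.0125] 99.575630035257 0.05444058844342784 -2.577546143692728e-05 [0.5539 0.0394] [ 0.5629 -0.0143] 0.004149905930474537
wrist 2519 [0.5564 0.017 ] 95.85450315388361 0.05045742894010917 -0.0011174408983947695 [0.5538 0.0421] [ 0.5589 -0.0081] 0.0013432462084568286
```

View pics/scene3.png

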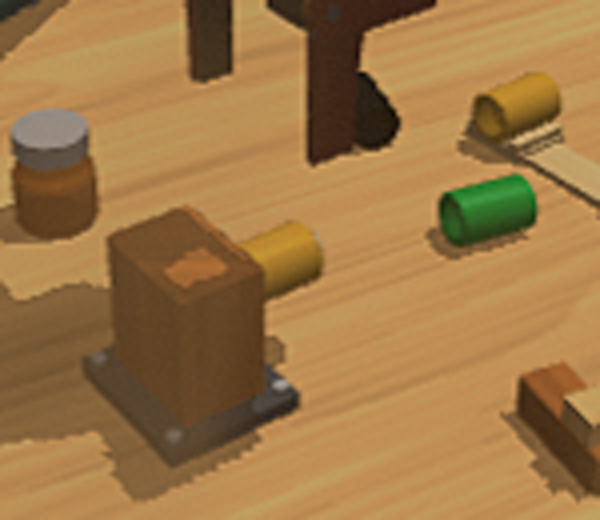

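The scene view shows the ferrule at (285,260), home on the pin and touching the block. Now for the second ferrule.

step_arm --motion "-1 0 0 0 -0.41; -1 0.7 -0.29 0 0; -1 0.95 -0.29 0 0; -1 0.95 -0.29 0 0; -1 0.95 -0.29 0 0; -1 0.95 -0.29 0 0; -1 0.95 -0.29 0 0; -1 0.95 -0.29 0 0; -1 0.95 -0.29 0 0; -1 0.95 -0.29 0 0; -1 0.95 -0.29 0.2 0; -1 0.95 -0.29 0.6 0"

```text
time: 14.98
ee_pos: [0.4664, 0.2111, 0.1617]
tool_rot: [2.072, 2.361, 0.001]
contact_force: [0.7, 1.2, -0.1]
opening: 0.088
grip_force: 0.0
```

step_arm --motion "-1 0.95 -0.29 0.6 0; -1 0.95 -0.29 0.6 0; -1 0.95 -0.28 0.6 0; -1 0.22 0 0.4 0; -1 0 0 0 0; -1 0 0 0 0"

```text
time: 15.48
ee_pos: [0.4414, 0.268, 0.1169]
tool_rot: [-2.07, -2.362, 0.003]
contact_force: [-0.1, 0.7, 0.4]
opening: 0.0878
grip_force: 0.0
```

```bash
python3 go.py .443 .268 .0415 97.5
python3 - <<'E'
from m import *
np.set_printoptions(precision=4,suppress=True)
d=grab('wrist'); P=cloud(d).reshape(-1,3); hsv=cv2.cvtColor(d['img'],cv2.COLOR_RGB2HSV).reshape(-1,3); ok=d['range_z'].ravel()>0
m=ok&near(P,[.443,.268],.045)&(P[:,2]>.022)&(P[:,2]<.05)&(hsv[:,1]>130); print(m.sum(),*cyl(P[m],.017,.025))
E
```

```text
t 15.4833 pos [0.441 0.268 0.117] yaw 97.54771851749064 toolz [-0.002 -0.001 -1.   ] open 0.08783853544560676 0.0
shift units [-0.006  0.087  3.768] turn units (cw +) 0.011929629372659178
2943 [0.4417 0.27  ] 97.2728944777304 0.048999485645061874 -0.00016890854751421087 [0.4386 0.2943] [0.4448 0.2457] 0.0007387769310094058
```

step_arm --motion "-1 0.03 0.04 0.7 0; -1 0 0 0.7 0; -1 0 0 0.7 0; -1 0 0 0.7 0; -1 0 0 0.5 0; -1 0 0 0.3 0; -1 0 0 0.17 0; -1 0 0 0 0; -1 0 0 0 0"

```text
time: 16.28
ee_pos: [0.4435, 0.2688, 0.0426]
tool_rot: [2.072, 2.362, 0.001]
contact_force: [0.8, 0.0, 0.1]
opening: 0.0878
grip_force: 0.0
```

step_arm --motion "1 0 0 0 0; 1 0 0 0 0; 1 0 0 0 0; 1 0 0 0 0; 1 0 0 0 0; 1 0 0 0 0; 1 0 0 0 0; 1 0 0 0 0; 1 0 0 0 0; 1 0 0 0 0" --squeeze 15

```text
time: 17.12
ee_pos: [0.4431, 0.2689, 0.0422]
tool_rot: [2.071, 2.362, -0.0]
contact_force: [-0.6, 0.3, 0.5]
opening: 0.0337
grip_force: 15.0
```

```bash
python3 go.py .5145 -.270 .16 83.8
```

```text
t 17.1167 pos [0.443 0.269 0.042] yaw 97.50183550601984 toolz [-0. -0. -1.] open 0.03374610242855391 14.999912919010967
shift units [-27.18    0.022  -5.885] turn units (cw +) 3.425458876504962
```

step_arm --motion "1 0 0 -0.3 0; 1 0 0 -0.6 0; 1 0 0 -0.9 0; 1 0 0 -1 0.86; 1 0 0 -1 0.86; 1 0 0 -1 0.86; 1 0 0 -1 0.85; 1 -0.5 0.1 -1 0; 1 -0.95 0.2 -0.5 0; 1 -0.95 0.2 0 0; 1 -0.95 0.2 0 0; 1 -0.95 0.2 0 0"

```text
time: 18.12
ee_pos: [0.4515, 0.1806, 0.1889]
tool_rot: [2.338, 2.098, 0.001]
contact_force: [0.4, -1.1, -1.8]
opening: 0.034
grip_force: 15.0
```

step_arm --motion "1 -0.95 0.2 0 0; 1 -0.95 0.2 0 0; 1 -0.95 0.2 0 0; 1 -0.95 0.2 0 0; 1 -0.95 0.2 0 0; 1 -0.95 0.2 0 0; 1 -0.95 0.2 0 0; 1 -0.95 0.2 0 0; 1 -0.95 0.2 0 0; 1 -0.95 0.2 0 0; 1 -0.95 0.2 0 0; 1 -0.95 0.2 0 0"

```text
time: 19.12
ee_pos: [0.4743, -0.0513, 0.1885]
tool_rot: [-2.339, -2.097, 0.0]
contact_force: [-0.3, -1.0, -1.2]
opening: 0.0339
grip_force: 15.0
```

step_arm --motion "1 -0.95 0.2 0 0; 1 -0.95 0.2 0 0; 1 -0.95 0.2 0 0; 1 -0.95 0.2 0 0; 1 -0.95 0.2 0 0; 1 -0.95 0.2 0 0; 1 -0.95 0.2 0 0; 1 -0.95 0.2 0 0; 1 -0.95 0.2 0 0; 1 -0.95 0.2 0 0; 1 -0.95 0.2 0 0; 1 -0.95 0.2 0 0"

```text
time: 20.12
ee_pos: [0.4974, -0.283, 0.1885]
tool_rot: [-2.339, -2.097, 0.0]
contact_force: [0.2, 0.3, -1.0]
opening: 0.0341
grip_force: 15.0
```

step_arm --motion "1 -0.95 0.2 0 0; 1 -0.95 0.2 0 0; 1 -0.95 0.2 0 0; 1 -0.95 0.1 0 0; 1 -0.6 0 0 0; 1 -0.3 0 0 0; 1 0 0 0 0; 1 0 0 0 0"

```text
time: 20.78
ee_pos: [0.501, -0.3767, 0.1881]
tool_rot: [-2.338, -2.096, -0.0]
contact_force: [-0.1, 1.0, -0.9]
opening: 0.0338
grip_force: 15.0
```

```bash
python3 go.py .5145 -.313 .0382 83.8
python3 - <<'E'
from m import *
np.set_printoptions(precision=4,suppress=True)
d=grab('wrist'); save(d,'w4.png',s=1.5); P=cloud(d).reshape(-1,3); hsv=cv2.cvtColor(d['img'],cv2.COLOR_RGB2HSV).reshape(-1,3); ok=d['range_z'].ravel()>0
T=robot.state()['ee_pos']; print(T)
m=ok&near(P,T,.045)&(abs(P[:,2]-T[2]+.0172)<.02)&(hsv[:,1]>130)&(hsv[:,0]<35)&(hsv[:,0]>12); print('held',m.sum())
if m.sum()>30: print(*cyl(P[m],.017,T[2]-.0172))
for z in (.006,.02):
    for k,c in {'all':(.5145,-.313),'s1':(.5202,-.266),'s2':(.5095,-.3605)}.items():
        if z>.01 and k=='all' or z<.01 and k!='all': continue
        m=ok&near(P,c,.08 if k=='all' else .015)&(P[:,2]>z)&(P[:,2]<.035)
        if m.sum()>5: print(k,z,m.sum(),cv2.minAreaRect((P[m][:,:2]*1000).astype(np.float32)),P[m].mean(0))
E
```

```text
t 20.7833 pos [ 0.501 -0.377  0.188] yaw 83.74854073954172 toolz [-0.001  0.001 -1.   ] open 0.03378287107223453 14.999796612246428
shift units [3.232 0.33  7.497] turn units (cw +) -0.012864815114568273
[ 0.5011 -0.3763  0.1881]
held 6151
[ 0.5002 -0.3732] 83.28708204678333 0.04464660917728142 -6.349309077088467e-05 [ 0.5028 -0.351 ] [ 0.4976 -0.3953] 0.0018287506287084827
all 0.006 3138 ((512.0671997070312, -312.6120910644531), (115.587890625, 42.08378601074219), 84.08081817626953) [ 0.5125 -0.3091  0.0113]
s1 0.02 142 ((517.0192260742188, -265.79730224609375), (10.751757621765137, 11.048344612121582), 40.44943618774414) [ 0.5171 -0.2661  0.0273]
s2 0.02 125 ((507.3202209472656, -360.2586364746094), (10.965417861938477, 11.474407196044922), 38.6981315612793) [ 0.5071 -0.3599  0.0269]
```

View pics/w4.png

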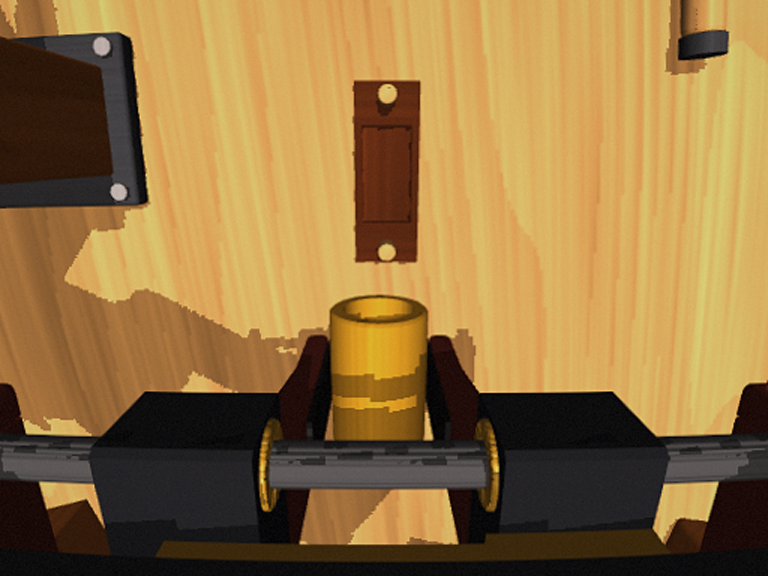

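The wrist view shows the tray compartment at (387,172) and the held ferrule at (378,370). I'll move over it and lower.

step_arm --motion "1 0.5 0.13 0 -0.07; 1 0.9 0.13 0 0; 1 0.9 0 0.3 0; 1 0.6 0 0.7 0; 1 0.3 0 1 0; 1 0 0 1 0; 1 0 0 1 0; 1 0 0 1 0; 1 0 0 0.8 0; 1 0 0 0.5 0; 1 0 0 0.3 0; 1 0 0 0.2 0"

```text
time: 21.83
ee_pos: [0.5133, -0.3133, 0.0519]
tool_rot: [-2.332, -2.104, 0.0]
contact_force: [-0.6, -0.4, -0.8]
opening: 0.0338
grip_force: 15.0
```

step_arm --motion "1 0 0 0.2 0; 1 0 0 0.15 0; 1 0 0 0.1 0; 1 0 0 0.1 0; 1 0 0 0 0; 1 0 0 0 0"

```text
time: 22.33
ee_pos: [0.5133, -0.3143, 0.0415]
tool_rot: [2.334, 2.103, -0.0]
contact_force: [-1.0, -0.4, -1.6]
opening: 0.0337
grip_force: 15.0
```

Commanded down 7.35 units so far; I'll continue in small steps.

step_arm --motion "1 0 0 0.05 0; 1 0 0 0.05 0; 1 0 0 0 0; 1 0 0 0 0"

```text
time: 22.67
ee_pos: [0.5132, -0.3141, 0.0393]
tool_rot: [2.334, 2.103, -0.0]
contact_force: [1.7, -0.6, -1.3]
opening: 0.0338
grip_force: 15.0
```

step_arm --motion "1 0 0 0.05 0; 1 0 0 0 0; 1 0 0 0 0"

```text
time: 22.92
ee_pos: [0.5133, -0.3141, 0.0383]
tool_rot: [2.334, 2.103, -0.0]
contact_force: [0.4, -0.2, -2.6]
opening: 0.0336
grip_force: 15.0
```

step_arm --motion "0.2 0 0 0 0; -0.2 0 0 0 0; -0.6 0 0 0 0; -1 0 0 0 0; -1 0 0 0 0; -1 0 0 0 0; -1 0 0 0 0; -1 0 0 -0.3 0; -1 0 0 -0.7 0; -1 0 0 -1 0; -1 0 0 -1 0; -1 0 0 -1 0"

```text
time: 23.92
ee_pos: [0.5131, -0.314, 0.1194]
tool_rot: [-2.333, -2.103, 0.0]
contact_force: [0.4, -0.1, 0.1]
opening: 0.088
grip_force: 0.0
```

step_arm --motion "-1 -1 0 -1 0; -1 -1 0 -1 0; -1 -1 0 0 0; -1 -0.5 0 0 0; -1 0 0 0 0; -1 0 0 0 0"

```text
time: 24.42
ee_pos: [0.5053, -0.3832, 0.1576]
tool_rot: [-2.333, -2.101, -0.0]
contact_force: [-0.2, -0.4, -0.7]
opening: 0.088
grip_force: 0.0
```

Run:
```python
from m import *
np.set_printoptions(precision=4,suppress=True)
for n in ['wrist','scene','top']:
    d=grab(n); P=cloud(d).reshape(-1,3); hsv=cv2.cvtColor(d['img'],cv2.COLOR_RGB2HSV).reshape(-1,3); ok=d['range_z'].ravel()>0
    if n=='wrist': save(d,'w5.png',s=1.5)
    if n=='scene': save(d,'s5.png',s=1.5)
    for k,c,z in [('tray',(.513,-.3135),.021),('pin',(.558,.0154),.061)]:
        m=ok&near(P,c,.04)&(abs(P[:,2]-z-.01)<.012)&(hsv[:,1]>130)&(hsv[:,0]<35)&(hsv[:,0]>17)
        if m.sum()>20: print(n,k,m.sum(),*cyl(P[m],.017,z))
```

```text
wrist tray 2398 [ 0.5122 -0.3136] 84.7085016079931 0.048151417510598274 -0.0001585010573558638 [ 0.5145 -0.2896] [ 0.51   -0.3376] 0.0006249463902765883
scene tray 437 [ 0.5134 -0.3132] 84.67436727176633 0.048850168350834486 0.0011195355267041823 [ 0.5157 -0.2888] [ 0.5112 -0.3375] 0.0012072585450896938
scene pin 217 [0.5566 0.0223] 96.59529652623661 0.03606493767178884 0.0011448777096548747 [0.5545 0.0403] [0.5587 0.0044] 0.000973041014223481
top tray 340 [ 0.5148 -0.3153] 83.46058153693984 0.050131197170211625 0.0011329665682612542 [ 0.5176 -0.2904] [ 0.5119 -0.3402] 0.0014065028308705768
top pin 335 [0.5584 0.0144] 95.0556436724074 0.047921598336736995 0.0010756915624364563 [ 0.5605 -0.0095] [0.5563 0.0382] 0.001204675541764777
```

View pics/w5.png

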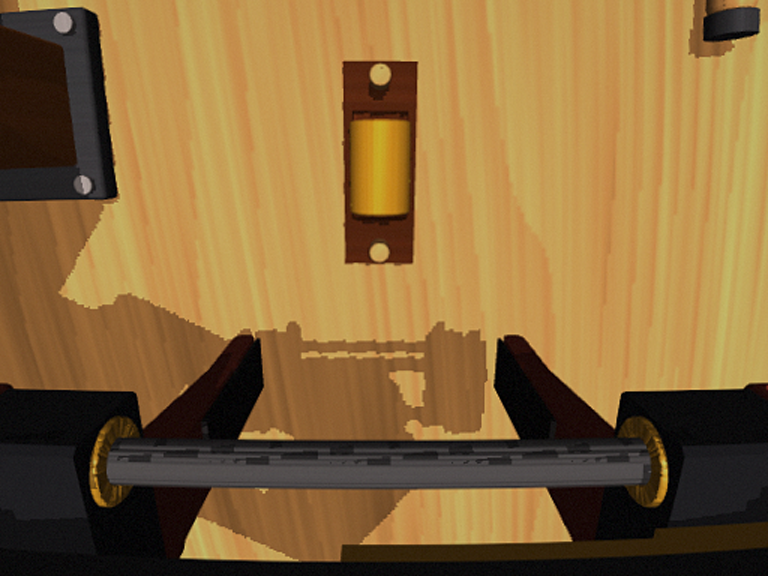

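View pics/s5.png

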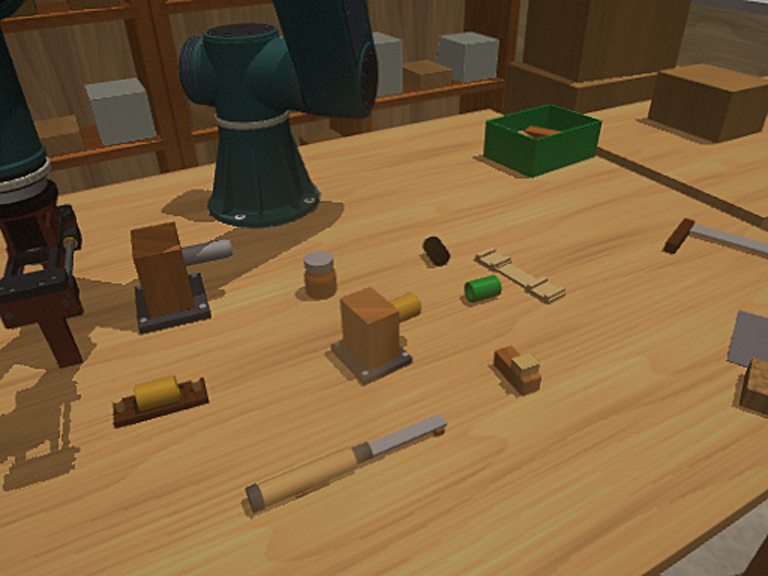

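The wrist view shows the second ferrule flat and centred in the tray at (380,168). The scene view shows the other one home on the pin at (405,305), with the bystanders where they were, so I'm handing in.

```bash
python3 -c "
from workcell import robot
print(robot.close_job())"
```

```text
the job is handed in; nothing more can be done
None
```

The first ferrule I tried fitted and is fully home on the pin; the other lies flat in the tray, both are released, the chisel, jar and wood joint look unmoved, and I handed the job in at about 24 s (no verdict was returned).

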